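# Clamp the seed tin in the hand-screw press

## Task

Slide the press's tray with the sample tin on it fully home under the screw, then turn the knob clockwise, going down with it, until the foot holds the tin's lid snugly: about 15 N, felt as a clear rise of the turning effort, and never so hard that the tin is crushed (30 N). Let go of the knob and leave the screw tight and the things around the press where they are.

Things in the scene. Friction and masses are not known exactly. Their poses are not given: they have to be found in the camera images.
- press: White C-frame screw press fixed to the table. Origin on the table below the screw's axis, z up; +y is the way the tray slides in. Base 130 x 240 x 18 mm; upright 60 to 96 mm to +y of the axis; over the tin an arm 44 mm wide, top 140 mm above the table, ending 29 mm to -y of the axis. It stands anywhere in a field of 11 x 14 cm, turned by up to 0.35 rad.
- tray (a joint): Travel in m of the aluminium slide tray along the press's +y axis: 0 pulled out (the start), 0.060 fully home against its stop, the tin then exactly below the foot. It slides with about 2.5 N of rubbing and stays where it is left.
- tray_grip (a point): Centre of the tray's black upright round handle, 18 mm across and 44 mm high (this point is half-way up it, 66 mm above the table), standing on the tray's -y end, 125 mm on the -y side of the tin's centre. Take it from above.
- tin_mid (a point): Centre (half-way up) of the closed metal sample tin, 42 mm high, 59 mm across at the lid, 0.08 to 0.17 kg, standing loose in the low ring on the tray. Its top is 70 mm above the table.
- tin: The same sample tin: its origin is the centre of its underside, z up.
- knob_grip (a point): Centre of the black fluted round knob on the screw, 44 mm across, 26 mm high, on the vertical axis, half-way up the knob, 194 mm above the table at the start. It sinks 7 mm per rad turned clockwise, so the grasp must go with it. Under it is bare stem (radius 7 mm) down to a brass bush 145 mm above the table. Keep clear of it when passing over: a push of over 30 N drives it down.
- knob (a joint): Turn of the knob in rad, 0 at the start, at most 4; grows clockwise seen from above. Touch comes after 1.3 to 3 rad, different every time: two or three grasps. Its friction is about 0.2 N m either way, constant; each N of the foot on the tin adds 0.007 N m against clockwise turning (15 N: 0.105), and each N of the hand's own push down takes 0.007 N m away. It stays where it is left.
- stem: The stem with the round steel foot (34 mm across) it carries; the foot does not turn. Origin on the axis at the knob's underside. The foot's face lies 90 to 102 mm below it, as the last user set it, not known beforehand: the touch must be felt in the turning moment. The foot is on a short stiff spring: once it bears, its force grows about 25 N per rad of turn.
- spare_tin: Bystander, leave alone: a smaller, lower closed metal tin, 50 mm across, 30 mm high, near the press; not to be touched. Origin at its underside.
- dish: Bystander, leave alone: closed glass petri dish, 90 mm across, 16 mm high, beside the press. Origin at its underside.
- dish2: Bystander, leave alone: closed glass petri dish, 90 mm across, 16 mm high, away from the press. Origin at its underside.
- rack: Bystander, leave alone: wooden rack with nine capped glass tubes, 300 x 50 mm, 103 mm high. Origin at its underside.
- tweezers: Bystander, leave alone: steel tweezers lying flat, 126 mm long, 6 mm high. Origin at its underside.
- cup: Bystander, leave alone: small open steel cup, 64 mm across, 50 mm high. Origin at its underside.
Not all that is in view belongs to the job. Leave any pink look-alike of the tin alone.

How it is judged (in metres and radians):
On the way, in this order (a step that is already met when the one before it is completed fails the run):
1. the tray is fully home with the tin on it (value of joint tray above 0.0575 m and horizontal distance between tin and press below 0.006 m), for 0.2 s.
2. the foot holds the tin snugly (value of joint tray above 0.0575 m and contact force between stem and tin above 9 N), for 0.2 s.
At the end, for the whole second after the job is handed in: The tray is home (within 2.5 mm of its stop), the tin stands upright (within 0.06 rad) and at rest below the screw (within 6 mm of its axis), and the foot presses on it with 9 to 23 N; the knob has been let go and is still (all of step 2 and contact force between stem and tin below 23 N and horizontal distance between tin and press below 0.006 m and angle between tin's own z axis and vertical below 0.06 rad and linear speed of tin below 0.01 m/s and velocity of joint knob between -0.05 and 0.05 rad/s); the robot touches nothing.
It fails at once if the tin is crushed: the foot presses on it with more than 30 N (contact force between stem and tin above 30 N).
It fails at once if a bystander is shoved more than 20 mm (distance of any of spare_tin, dish, dish2, rack, tweezers, cup from where it was at the start of the episode above 0.02 m).
It also fails if it takes over 72 s, if anything falls off the work surface, if the arm or the gripper's body presses on something with over 40 N, if the wrist force passes 120 N, or if a joint passes its speed limit or range.

## Robot

A 7-joint arm with a two-finger parallel gripper is mounted at the origin on the work surface. World frame = base frame: x ahead of the robot, y to its left, z up, the work surface at z = 0. Lengths are in mm, angles in rad, forces in N, time in s.
With the tool pointing down it reaches from about 400 to 875 mm from the base axis. Payload 4.4 kg.
Tool frame: the origin (TCP) lies at the very end of the fingers, on their centre line; the grasp point (between the pads) lies 19 mm behind it; z points along the fingers, y is the line along which they close (so a half turn about z gives the same grasp; the last joint's range is limited). The gripper opens to 85 mm and grips with 20 to 120 N. Pads are 22 mm wide; open, the fingers measure 114 mm over their backs; the gripper's body (76 mm by 85 mm) begins 54 mm behind the grasp point. The pads swing forward as they close: fully open they stand 13 mm farther back than shut.
Start: joints at [-0.066, 0.628, 0.038, 1.517, -0.027, 0.996, -0.02], TCP at [650.014, 0.027, 231.313] pointing down, gripper open.
Joint ranges: [-3.06, 3.06], [-0.37, 2.12], [-1.25, 1.32], [0.18, 2.47], [-1.1, 4.24], [0.23, 1.98], [-2.94, 2.94]. Speed limits (rad/s): [2.57, 2.57, 3.14, 3.14, 3.14, 3.14, 3.14].

## Interface

Orientations are given as [roll, pitch, yaw] about the fixed x, y, z axes, in that order (R = Rz(yaw) Ry(pitch) Rx(roll)).
In Python, from cell import monitor, viewer, workorder gives the robot as it stands.
- The arm moves only by the tool arm_command, never from a script. Its argument "series" is one flat list of numbers, 5 for each row, row after row: the opening in per cent of the stroke, from 0 (shut) to 100 (fully open), then the shift along the tool's x, y, z in cm, then the turn about the tool's z in degrees. In form: [claw, x, y, z, roll, claw, x, y, z, roll, ...]. A call has exactly 5 rows; each row is the pose to reach, as a shift and turn from the pose commanded when the call began, along the tool's axes at that moment; what a row does not reach only later rows make up. A row lasts 1/12 s, in which the tool goes at most 41.7 mm and 7.16 degrees, less where a joint would pass 70% of its speed; a pose out of reach is approached as far as the arm can. A call with a gripper value outside its range is refused whole. The fingers move at their own pace and stop on an object; the grip force is fixed at half the most. Time passes only in rows, so rows that repeat a pose let the fingers close, or fill a call up. It gives the time, the measured TCP pose, the force, the opening and the grip force at its end, in the units of the state.
- monitor.read_state(): the state, without advancing time (a new reading comes with each control period).
- viewer.get_image(name): name is "scene" or "side" or "wrist"; returns (picture, depth): 384x512x3 uint8, red, green, blue; 384x512 float32, mm along the optical axis (not along the pixel's ray), 0 where there is no reading.
- viewer.camera_model(name): a dict with "mtx" (3x3 intrinsics, pixels), "dist_coeffs" ([k1, k2, p1, p2, k3] as OpenCV has them; the pictures are not rectified), "R" (3x3) and "t" (3): a world point X has camera coordinates R X + t. Camera axes: x right, y down, z forward; pixel columns grow to the right and rows downward; lengths in mm; the calibration is good to about 2 mm. A picture is of the moment at which its call begins: read the wrist's pose just before it. camera_model takes no time and is no camera call; for the wrist camera it gives the pose at the moment of the call.
- workorder.finish_job(): hands the job in; it is judged then, once.
The state is a dict: "clock": time; "qpos": joint angles; "qd": joint speeds; "tau": joint torques, N m; "eef_pos": TCP position; "tool_rot": TCP orientation; "force": force on the tool from outside, world axes, zero at the start; "torque": the same for the moment, N m; "width": finger opening in mm; "gripper_force": force on a finger pad.
Only numpy, scipy, OpenCV 4.12 (cv2) and the standard library are available. Lean on these libraries where they do the work, as an engineer would, in place of code of your own. Each camera call takes 0.05 s, during which the arm holds its last target. There are 200 camera calls.

## Working session

There is one attempt and no reset: what is moved stays moved. The work goes in short steps, Python scripts to look and compute and a tool call to move; the robot and the scene stay as the last step left them, time stands still between calls to the robot, and variables do not carry over. Pictures are saved under pics/ and viewed, at most 10 in all, crops included, and the job is handed in when it is done.

Besides the shell and the picture viewer there is one more tool, called after "Call:" by a JSON object that holds its "method" and its "body", one argument or row to a line. arm_command: Moves the arm, as the interface text tells. Its arguments: {"type":"object","properties":{"series":{"type":"array","items":{"type":"number"}}},"required":["series"]}

```bash
mkdir -p pics
cat > h.py <<'E'
import numpy as np, cv2
from cell import monitor, viewer, workorder
def cloud(name):
    m=viewer.camera_model(name); im,d=viewer.get_image(name)
    K=np.array(m["mtx"]);D=np.array(m["dist_coeffs"]);R=np.array(m["R"]);t=np.array(m["t"])
    h,w=d.shape; u,v=np.meshgrid(np.arange(w),np.arange(h))
    p=cv2.undistortPoints(np.stack([u,v],-1).reshape(-1,1,2).astype(np.float64),K,D).reshape(h,w,2)
    C=np.dstack([p[...,0]*d,p[...,1]*d,d])
    X=(C-t)@R; X[d==0]=np.nan
    return im,d,X
E
python3 - <<'E'
from h import *
s=monitor.read_state(); print({k:np.round(v,3) for k,v in s.items()})
a=[]
for n in ["scene","side"]:
    im,d,X=cloud(n); np.savez("/tmp/"+n,im=im,d=d,X=X); a.append(im)
    cv2.imwrite(f"pics/{n}0.png",cv2.resize(im[...,::-1],(800,600)))
E
```

```text
{'clock': np.float64(0.0), 'qpos': array([-0.066,  0.629,  0.038,  1.518, -0.027,  0.996, -0.02 ]), 'qd': array([ 0.002,  0.002,  0.   ,  0.001,  0.   ,  0.001, -0.002]), 'tau': array([-1.0000e-03, -5.6341e+01,  1.2260e+00, -1.9345e+01,  1.1000e-02,
        1.1000e-02, -0.0000e+00]), 'eef_pos': array([6.4937e+02, 4.3000e-02, 2.3041e+02]), 'tool_rot': array([-3.14 ,  0.   ,  1.571]), 'force': array([ 0.228,  0.648, -0.011]), 'torque': array([-0.054, -0.02 , -0.029]), 'gripper_force': np.float64(0.0), 'width': np.float64(85.551)}
```

View pics/scene0.png

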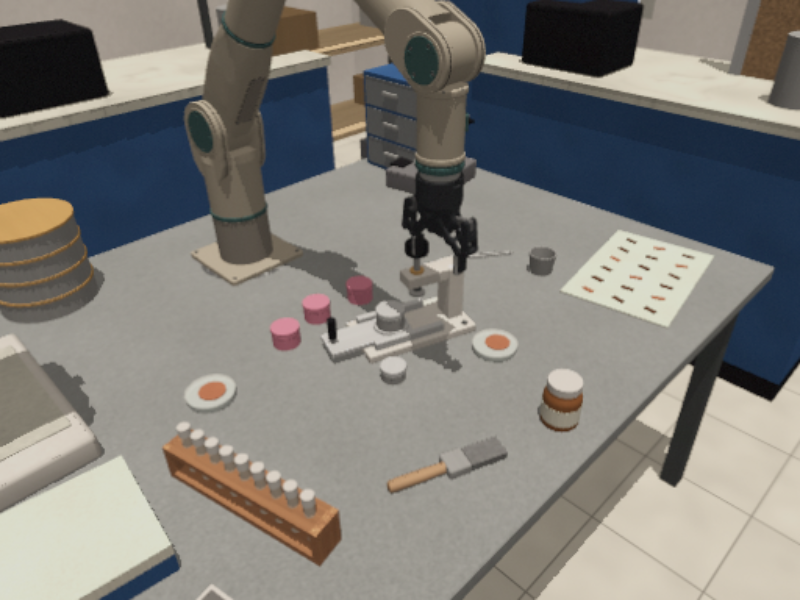

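View pics/side0.png

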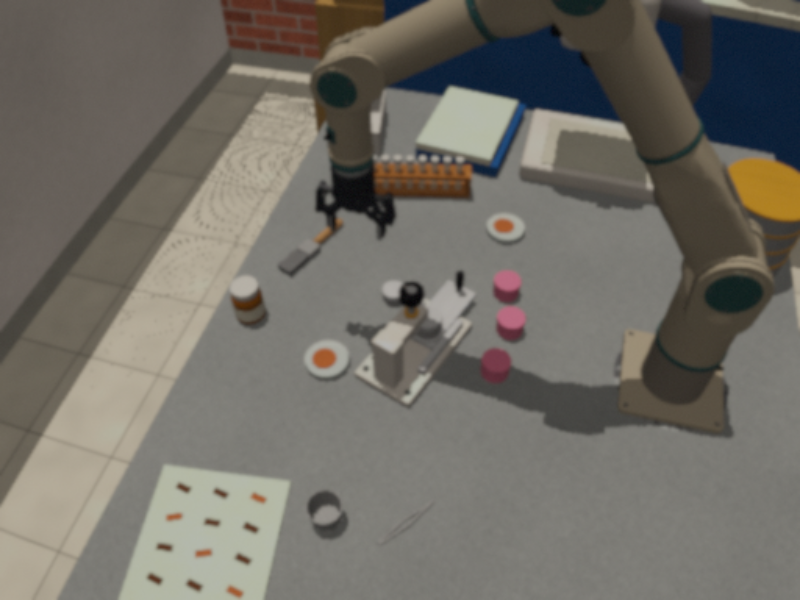

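The scene view shows the press with the knob at about (417,247), the tray handle at (332,328) and the tin at (390,317). The side view shows the knob at (411,294), the handle at (460,281) and the upright at (388,355). Next I fit positions from the depth.

Run:
```python
from h import *
for n,pts in [("scene",dict(knob=(417,247),handle=(332,328),tin=(390,312))),("side",dict(knob=(411,294),handle=(460,281)))]:
    z=np.load(f"/tmp/{n}.npz");X=z["X"];im=z["im"].astype(int)
    for k,(u,v) in pts.items():
        u=int(u*.64);v=int(v*.64)
        print(n,k,X[v,u].round(1),im[v,u])
        P=X[v-22:v+23,u-22:u+23].reshape(-1,3);I=im[v-22:v+23,u-22:u+23].reshape(-1,3)
        dist=np.hypot(*(P-X[v,u])[:,:2].T)
        lo,hi={'knob':(178,215),'handle':(50,95),'tin':(64,76)}[k]
        r={'knob':50,'handle':30,'tin':60}[k]
        m=(dist<r)&(P[:,2]>lo)&(P[:,2]<hi)
        if k!='tin': m&=I.max(1)<90
        Q=P[m]; 
        if len(Q)>3: print('  n',len(Q),'mean',Q.mean(0).round(1),'min',Q.min(0).round(1),'max',Q.max(0).round(1))
        # top
        T=Q[Q[:,2]>Q[:,2].max()-6]; print('  top',len(T),T.mean(0).round(1), (T.min(0)/2+T.max(0)/2).round(1))
    # arm top plane points z 133..147 white
    m=(X[...,2]>134)&(X[...,2]<145)&(np.abs(X[...,0]-X[...,0])<1)&(im.min(-1)>100)
    Q=X[m]; np.set_printoptions(suppress=True)
    print(n,'arm',len(Q),np.nanmedian(Q,0).round(1))
    for lo,hi in [(14,21)]:
        m=(X[...,2]>lo)&(X[...,2]<hi)&(im.min(-1)>110); Q=X[m]; Q=Q[np.hypot(*(Q[:,:2]-[X[int(247*.64),int(417*.64),0],X[int(247*.64),int(417*.64),1]]).T)<230] if n=="scene" else Q[np.hypot(*(Q[:,:2]-X[188,263,:2]).T)<230]
        print('base',len(Q),cv2.minAreaRect(Q[:,:2].astype(np.float32)))
```

```text
scene knob [607.2  -7.6 262.6] [19 18 19]Traceback (most recent call last):
  File "<stdin>", line 16, in <module>
    return umr_maximum(a, axis, None, out, keepdims, initial, where)
ValueError: zero-size array to reduction operation maximum which has no identity
```

Run:
```python
from h import *
np.set_printoptions(suppress=True,linewidth=150)
zs=np.load("/tmp/scene.npz");X=zs["X"]
print(X[145:182:3,267].round(0))
box=lambda X:(X[...,0]>350)&(X[...,0]<900)&(abs(X[...,1])<300)
for n in ["scene","side"]:
    z=np.load(f"/tmp/{n}.npz");X=z["X"];im=z["im"].astype(int)
    dark=im.max(-1)<70
    for name,m in dict(knob=dark&(X[...,2]>176)&(X[...,2]<212),handle=dark&(X[...,2]>50)&(X[...,2]<92),base=(im.min(-1)>110)&(X[...,2]>12)&(X[...,2]<23),arm=(im.min(-1)>100)&(X[...,2]>132)&(X[...,2]<146),tin=(X[...,2]>66)&(X[...,2]<74)).items():
        nn,L,st,ce=cv2.connectedComponentsWithStats((m&box(X)).astype(np.uint8))
        for i in range(1,nn):
            if st[i,4]>15:
                Q=X[L==i]; r=cv2.minAreaRect(Q[:,:2].astype(np.float32))
                print(n,name,st[i,4],'px',ce[i].round(0),'med',np.median(Q,0).round(1),'z',Q[:,2].min().round(0),Q[:,2].max().round(0),'rect',[np.round(q,1) for q in r])
```

```text
[[618. -15. 308.]
 [611.  -8. 294.]
 [605.  -2. 281.]
 [609.  -5. 274.]
 [606.  -3. 263.]
 [610.  -7. 257.]
 [608.  -5. 246.]
 [527.  79. 169.]
 [532.  73. 163.]
 [533.  73. 152.]
 [537.  69. 145.]
 [540.  66. 137.]
 [539.  66. 126.]]
scene knob 79 px [265. 159.] med [528.6  63.7 197.9] z 183.0 211.0 rect [array([528.2,  72.8]), array([42.8, 31.4]), np.float64(41.1)]
scene handle 55 px [212. 209.] med [469.  -99.6  71.7] z 51.0 88.0 rect [array([466.9, -97.5]), array([15. , 12.9]), np.float64(28.4)]
scene base 709 px [272. 209.] med [549.   99.6  19.7] z 12.0 23.0 rect [array([521.2,  64.2]), array([240.4, 131.3]), np.float64(71.5)]
scene base 19 px [225. 206.] med [432.1 -20.6  19.6] z 17.0 22.0 rect [array([430.4, -21.3]), array([20.1, 15.5]), np.float64(89.4)]
scene base 340 px [316. 219.] med [682.8 130.8  18. ] z 12.0 23.0 rect [array([682.5, 138.6]), array([89.3, 91.8]), np.float64(32.7)]
scene base 47 px [146. 243.] med [ 402.1 -296.1   18.1] z 15.0 21.0 rect [array([ 402.4, -294.4]), array([52.4, 11. ]), np.float64(0.3)]
scene base 643 px [294. 293.] med [ 833.  -132.2   19.3
[... 1653 characters left out ...]
, array([43.4, 83.7]), np.float64(30.8)]
side base 141 px [266. 247.] med [489.3 158.1  16.8] z 12.0 22.0 rect [array([489.7, 157. ]), array([86.2, 21.2]), np.float64(71.0)]
side arm 338 px [251. 215.] med [538.9 140.7 139.4] z 132.0 145.0 rect [array([535.1, 130.1]), array([88.1, 49.8]), np.float64(68.6)]
side tin 21 px [161. 192.] med [859.4  79.7  68.3] z 66.0 72.0 rect [array([858. ,  80.5]), array([28.2, 11.4]), np.float64(54.4)]
side tin 112 px [276. 203.] med [490.4  25.6  69.7] z 66.0 74.0 rect [array([491.9,  23.1]), array([37.5, 58.2]), np.float64(7.5)]
side tin 24 px [247. 236.] med [546.6 169.1  70.1] z 66.0 74.0 rect [array([547.6, 170.1]), array([10.9, 48.4]), np.float64(82.4)]
```

Call:
{"method": "arm_command", "body": {
  "series": [0,-2.7,-4,0,4,0,-5.4,-8,0,8,0,-8.1,-11.9,0,12,0,-10.8,-15.9,0,16,0,-13.5,-19.9,0,18.5]
}}

```text
clock: 0.52
eef_pos: [475.5, -117.7, 231.0]
tool_rot: [-3.141, 0.0, 1.245]
force: [1.2, -1.4, -0.1]
width: 25.5
gripper_force: 0.0
```

Call:
{"method": "arm_command", "body": {
  "series": [0,0,0,0,0,0,0,0,0,0,0,0,0,0,0,0,0,0,0,0,0,0,0,0,0]
}}

```text
clock: 0.93
eef_pos: [478.8, -115.9, 231.1]
tool_rot: [3.141, -0.001, 1.25]
force: [0.6, 0.1, 0.4]
width: -0.2
gripper_force: 0.0
```

```bash
cat > st.py <<'E'
from h import *
np.set_printoptions(suppress=True)
s=monitor.read_state()
for k in ["clock","qpos","eef_pos","tool_rot","force","torque","width","gripper_force"]: print(k,np.round(s[k],3))
E
python3 - <<'E'
import st
from h import *
from scipy.spatial.transform import Rotation as Ro
s=st.s; m=viewer.camera_model("wrist")
R=np.array(m["R"]);c=-R.T@np.array(m["t"])
T=Ro.from_euler('xyz',s["tool_rot"]).as_matrix()
print("cam in tool",T.T@(c-np.array(s["eef_pos"])))
im,d,X=cloud("wrist");np.savez("/tmp/wrist",im=im,d=d,X=X)
cv2.imwrite("pics/wrist1.png",cv2.resize(im[...,::-1],(800,600)))
E
```

```text
clock 0.933
qpos [ 0.087  0.408  0.13   1.949 -0.073  0.789 -0.062]
eef_pos [ 478.825 -115.92   231.123]
tool_rot [ 3.141 -0.001  1.25 ]
force [0.57  0.071 0.407]
torque [-0.058  0.01   0.001]
width -0.214
gripper_force 0.0
cam in tool [  68.36204705    0.7815595  -142.53727407]
```

View pics/wrist1.png

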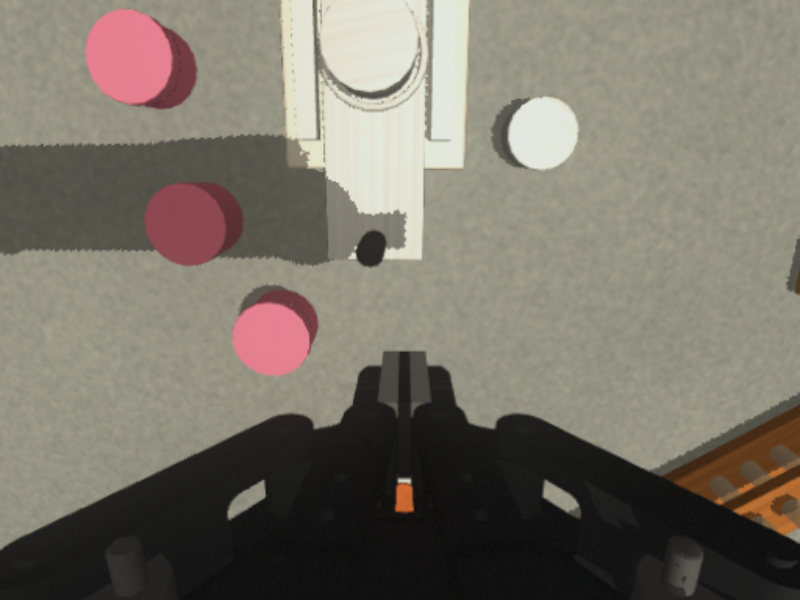

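The wrist view shows the tray's handle at (371,248), the tin at (368,40) and the spare tin at (543,133). The tray edges are parallel to the image columns, so the press yaw estimate of 71.5° holds. The camera sits 68 mm toward the press, so I'll turn the tool −90° to keep it clear of the knob.

Run:
```python
from h import *
z=np.load("/tmp/wrist.npz");X=z["X"];im=z["im"].astype(int)
def rep(n,m):
    nn,L,st,ce=cv2.connectedComponentsWithStats(m.astype(np.uint8))
    for i in range(1,nn):
        if st[i,4]>60:
            Q=X[L==i];print(n,st[i,4],ce[i].round(0),np.median(Q,0).round(1),cv2.minEnclosingCircle(Q[:,:2].astype(np.float32)),cv2.minAreaRect(Q[:,:2].astype(np.float32))[2])
rep("handle",(X[...,2]>83)&(X[...,2]<94)&(im.max(-1)<90)&(X[...,1]>-112))
rep("tin",(X[...,2]>66)&(X[...,2]<75)&(im.min(-1)>100))
rep("tray",(X[...,2]>15)&(X[...,2]<30)&(im.min(-1)>150))
rep("spare",(X[...,2]>27)&(X[...,2]<34)&(im.min(-1)>150))
```

```text
handle 208 [236. 162.] [463.9 -95.9  84. ] ((463.99774169921875, -95.78473663330078), 8.533150672912598) 70.77429962158203
tin 3138 [236.  27.] [502.7  20.5  69.9] ((503.764892578125, 22.291152954101562), 29.514976501464844) 71.31311798095703
tray 569 [184.  44.] [444.7  34.6  17.8] ((444.22772216796875, 33.06816101074219), 45.5230827331543) 71.80854797363281
tray 90 [206.   7.] [480.1  60.2  26.4] ((479.5167541503906, 57.78596496582031), 10.534136772155762) 40.606204986572266
tray 148 [268.   6.] [541.6  39.4  27.8] ((538.26171875, 35.89553451538086), 11.410704612731934) 18.20446014404297
tray 6212 [251.  94.] [491.2 -37.7  27.6] ((520.931396484375, -37.22193145751953), 92.71162414550781) 71.45314025878906
tray 154 [252.  55.] [511.8  -3.2  28.1] ((507.64849853515625, 8.566655158996582), 27.454538345336914) 14.566554069519043
tray 914 [347.  85.] [598.8 -62.9  29.4] ((599.3086547851562, -62.68742752075195), 24.875686645507812) 12.578352928161621
spare 672 [194.  42.] [457.6  28.7  33.4] ((456.2872314453125, 26.512561798095703), 43.40449142456055) 71.1529312133789
spare 158 [268.   8.] [540.8  38.1  28.1] ((537.9472045898438, 34.80286407470703), 12.351115226745605) 72.9071273803711
spare 682 [283.  45.] [544.3  -3.1  33.4] ((543.7393188476562, -3.2414209842681885), 43.731361389160156) 71.01979064941406
spare 4580 [243.  99.] [486.9 -38.6  28.1] ((494.00384521484375, -48.00646209716797), 73.10729217529297) 70.81085968017578
spare 1648 [347.  85.] [598.9 -62.1  29.9] ((599.2830200195312, -62.69715881347656), 24.88580894470215) 89.47278594970703
```

Call:
{"method": "arm_command", "body": {
  "series": [0,-1,-0.5,0,-7,0,-2,-1,0,-14,0,-3,-1.5,0,-21,0,-4,-2,0,-28,0,-4,-2,0,-35]
}}

```text
clock: 1.4
eef_pos: [444.8, -149.8, 231.0]
tool_rot: [-3.14, 0.0, 1.863]
force: [-0.3, 0.5, 0.2]
width: -0.2
gripper_force: 0.0
```

Call:
{"method": "arm_command", "body": {
  "series": [0,0,0,2,-7,0,0,0,5,-14,0,0,0,8,-21,0,0,0,11,-28,0,0,0,14,-35]
}}

```text
clock: 1.82
eef_pos: [446.9, -148.0, 90.0]
tool_rot: [3.14, 0.001, 2.477]
force: [0.6, -0.7, 0.1]
width: 0.1
gripper_force: 0.0
```

Call:
{"method": "arm_command", "body": {
  "series": [0,0,0,1,-7,0,0,0,2,-14,0,0,0,2.1,-20,0,0,0,2.1,-20,0,0,0,2.1,-20]
}}

```text
clock: 2.23
eef_pos: [446.5, -148.2, 70.0]
tool_rot: [3.141, -0.0, 2.816]
force: [-0.3, 0.5, -0.1]
width: -0.1
gripper_force: 0.0
```

```bash
python3 st.py
```

```text
clock 2.233
qpos [ 0.404  0.661 -0.209  2.138  0.353  0.375  1.154]
eef_pos [ 446.512 -148.185   69.979]
tool_rot [ 3.141 -0.     2.816]
force [-0.322  0.527 -0.053]
torque [ 0.014 -0.068  0.011]
width -0.113
gripper_force 0.0
```

Call:
{"method": "arm_command", "body": {
  "series": [0,0,1.2,0,0,0,0,2.4,0,0,0,0,3.4,0,0,0,0,4.2,0,0,0,0,5,0,0]
}}

```text
clock: 2.65
eef_pos: [462.5, -101.4, 70.7]
tool_rot: [-3.141, 0.001, 2.817]
force: [0.3, -3.3, 1.0]
width: 0.0
gripper_force: 1.7
```

Call:
{"method": "arm_command", "body": {
  "series": [0,0,0.6,0,0,0,0,1.2,0,0,0,0,1.8,0,0,0,0,2.4,0,0,0,0,3,0,0]
}}

```text
clock: 3.07
eef_pos: [471.7, -72.5, 70.4]
tool_rot: [-3.142, 0.0, 2.818]
force: [0.9, -3.9, 1.2]
width: -0.5
gripper_force: 1.6
```

```bash
python3 st.py
python3 - <<'E'
from h import *
im,d,X=cloud("scene");a=im[110:270,170:370]
im2,d,X=cloud("side");b=im2[130:290,200:400]
cv2.imwrite("pics/p2.png",cv2.resize(np.hstack([a,b])[...,::-1],(800,320)))
E
```

```text
clock 3.067
qpos [ 0.223  0.664 -0.189  2.121  0.316  0.382  1.026]
eef_pos [471.741 -72.46   70.397]
tool_rot [-3.142  0.     2.818]
force [ 0.863 -3.859  1.237]
torque [-0.753 -0.192 -0.02 ]
width -0.494
gripper_force 1.569
```

View pics/p2.png

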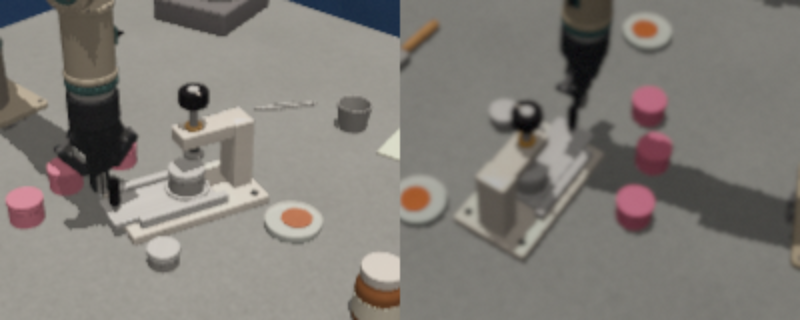

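Left crop: the shut fingers stand behind the handle at (105,190) and the tray is already moving. Right crop: the gripper is clear of the knob (527,115).

Call:
{"method": "arm_command", "body": {
  "series": [0,0,0.6,0,0,0,0,1.2,0,0,0,0,1.8,0,0,0,0,2.4,0,0,0,0,3,0,0]
}}

```text
clock: 3.58
eef_pos: [474.8, -58.5, 70.1]
tool_rot: [-3.121, -0.007, 2.807]
force: [-7.7, -47.2, 10.5]
width: -0.1
gripper_force: 24.0
```

Call:
{"method": "arm_command", "body": {
  "series": [0,0,0.6,0,0,0,0,1.2,0,0,0,0,1.8,0,0,0,0,2.2,0,0,0,0,2.6,0,0]
}}

```text
clock: 4.0
eef_pos: [474.6, -57.1, 70.3]
tool_rot: [-3.089, -0.014, 2.787]
force: [-16.9, -92.1, 21.8]
width: -0.1
gripper_force: 46.8
```

Call:
{"method": "arm_command", "body": {
  "series": [0,0,0.3,0,0,0,0,0.6,0,0,0,0,0.9,0,0,0,0,1.2,0,0,0,0,1.2,0,0]
}}

```text
clock: 4.42
eef_pos: [474.5, -56.6, 70.4]
tool_rot: [-3.074, -0.018, 2.779]
force: [-19.4, -107.2, 26.9]
width: -0.0
gripper_force: 54.1
```

Call:
{"method": "arm_command", "body": {
  "series": [0,0,-1.5,0,0,0,0,-3,0,0,0,0,-4.5,0,0,0,0,-6,0,0,0,0,-8,0,0]
}}

```text
clock: 4.83
eef_pos: [467.6, -83.3, 70.3]
tool_rot: [3.14, 0.0, 2.819]
force: [0.6, -0.2, 0.6]
width: 0.1
gripper_force: 0.0
```

```bash
python3 st.py
python3 - <<'E'
from h import *
for n in ["scene","side"]:
    im,d,X=cloud(n);im=im.astype(int)
    for nm,m in dict(handle=(im.max(-1)<80)&(X[...,2]>50)&(X[...,2]<92),tin=(X[...,2]>66)&(X[...,2]<75),knob=(im.max(-1)<80)&(X[...,2]>176)&(X[...,2]<212)).items():
        m&=(X[...,0]>420)&(X[...,0]<580)&(abs(X[...,1])<140)
        nn,L,st,ce=cv2.connectedComponentsWithStats(m.astype(np.uint8))
        for i in range(1,nn):
            if st[i,4]>15:
                Q=X[L==i];print(n,nm,st[i,4],ce[i].round(0),np.median(Q,0).round(1),np.round(cv2.minEnclosingCircle(Q[:,:2].astype(np.float32))[0],1))
    if n=="scene":a=im[110:270,170:370]
    else: b=im[130:290,200:400]
cv2.imwrite("pics/p3.png",cv2.resize(np.hstack([a,b])[...,::-1].astype(np.uint8),(800,320)))
E
```

```text
clock 4.833
qpos [ 0.25   0.662 -0.193  2.127  0.321  0.379  1.047]
eef_pos [467.588 -83.271  70.312]
tool_rot [3.14  0.    2.819]
force [ 0.642 -0.187  0.581]
torque [-0.033  0.04   0.002]
width 0.133
gripper_force 0.0
scene handle 62 [230. 204.] [488.  -43.4  68.5] [486.5 -40.9]
scene handle 35 [216. 204.] [477.5 -86.9  87.5] [469.1 -82.2]
scene tin 22 [286. 189.] [560.8 134.7  71. ] [553.8 136.4]
scene tin 148 [267. 193.] [528.7  74.6  71.2] [523.3  79.2]
scene knob 142 [266. 159.] [534.6  65.8 201.4] [526.8  75. ]
scene knob 210 [212. 176.] [ 482.1 -102.6  188. ] [469.2 -84.3]
side handle 16 [293. 178.] [459.2 -80.   84.6] [461.1 -81.3]
side handle 43 [284. 190.] [478.7 -32.5  73.6] [480.1 -34.8]
side handle 24 [265. 223.] [505.8 103.9  56.4] [509.4  97. ]
side tin 90 [266. 218.] [507.   89.6  69.3] [515.1  81.4]
side knob 112 [292. 158.] [467.4 -53.2 200.3] [459.8 -69.2]
side knob 153 [263. 189.] [515.2  93.9 204.2] [518.6  83.5]
```

View pics/p3.png

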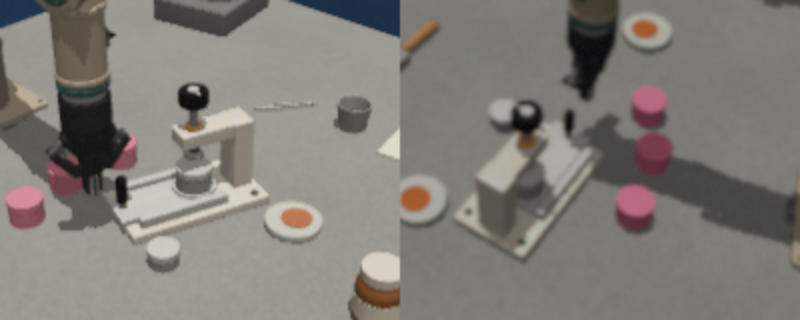

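Left crop: the handle at (121,190) is free of the fingers and the tin is under the foot (194,172). The depth agrees: the handle moved about 58–60 mm and the tin is on the axis. Now I go up, open and turn toward the knob.

Call:
{"method": "arm_command", "body": {
  "series": [0,0,0,-4,-7,0,0,0,-8,-14,50,0,0,-12,-21,100,0,0,-16,-28,100,0,0,-18,-35]
}}

```text
clock: 5.35
eef_pos: [469.7, -81.7, 254.6]
tool_rot: [-3.14, 0.006, -2.845]
force: [1.0, 0.5, -0.4]
width: 36.0
gripper_force: 0.0
```

Call:
{"method": "arm_command", "body": {
  "series": [100,0,0,0,-7,100,0,0,0,-14,100,0,0,0,-21,100,0,0,0,-28,100,0,0,0,-35]
}}

```text
clock: 5.77
eef_pos: [467.7, -81.9, 250.4]
tool_rot: [3.141, 0.001, -2.234]
force: [-0.5, 0.7, 0.0]
width: 85.8
gripper_force: 0.0
```

Call:
{"method": "arm_command", "body": {
  "series": [100,0,0,0,-7,100,0,0,0,-14,100,0,0,0,-19.5,100,0,0,0,-19.5,100,0,0,0,-19.5]
}}

```text
clock: 6.18
eef_pos: [467.6, -82.6, 250.2]
tool_rot: [3.141, 0.001, -1.903]
force: [-0.6, -0.0, -0.2]
width: 85.3
gripper_force: 0.0
```

```bash
python3 st.py
python3 - <<'E'
from h import *
s=monitor.read_state();p=s["eef_pos"];y=s["tool_rot"][2]
d=np.array([522.8,79.1])-p[:2]
print("tool dx,dy mm",d@[np.cos(y),np.sin(y)],d@[np.sin(y),-np.cos(y)])
E
```

```text
clock 6.183
qpos [ 0.696  0.453 -0.817  1.95   0.413  0.913  2.479]
eef_pos [467.633 -82.636 250.211]
tool_rot [ 3.141  0.001 -1.903]
force [-0.586 -0.041 -0.223]
torque [-0.046 -0.009  0.05 ]
width 85.275
gripper_force 0.0
tool dx,dy mm -170.88459084072463 0.6764412998549639
```

Call:
{"method": "arm_command", "body": {
  "series": [100,-3,0,0,0,100,-6,0,0,0,100,-9,0,0,0,100,-11,0,0,0,100,-11,0.1,0,0]
}}

```text
clock: 6.6
eef_pos: [503.7, 26.6, 251.0]
tool_rot: [-3.14, 0.005, -1.898]
force: [-0.3, -0.1, 0.2]
width: 85.5
gripper_force: 0.0
```

```bash
python3 st.py
python3 - <<'E'
from h import *
im,d,X=cloud("wrist");im=im.astype(int)
cv2.imwrite("pics/w4.png",cv2.resize(im[...,::-1].astype(np.uint8),(640,480)))
Q0=(X[...,2]>202)&(X[...,2]<212)&(np.hypot(X[...,0]-523,X[...,1]-79)<45)
Q=X[Q0];print(len(Q));print(np.median(Q,0),cv2.minEnclosingCircle(Q[:,:2].astype(np.float32)))
E
```

```text
clock 6.6
qpos [ 0.445  0.494 -0.803  1.88   0.429  0.946  2.26 ]
eef_pos [503.703  26.618 251.044]
tool_rot [-3.14   0.005 -1.898]
force [-0.271 -0.056  0.206]
torque [ 0.04  -0.007  0.026]
width 85.508
gripper_force 0.0
2873
[522.45280838  76.51920971 206.83985131] ((523.1630859375, 78.86680603027344), 23.962629318237305)
```

View pics/w4.png

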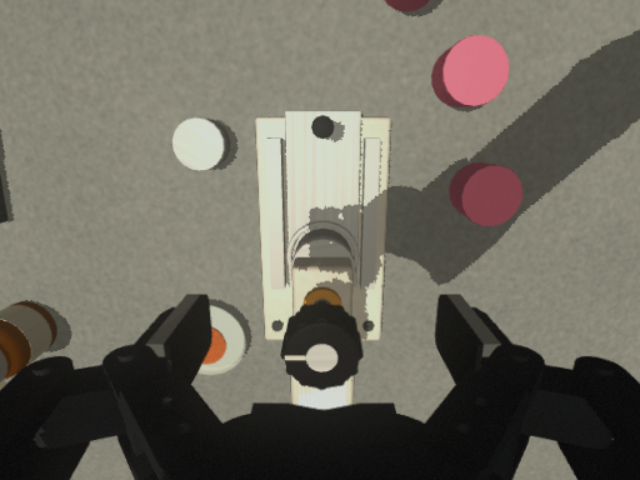

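The knob top is at (322,345) in the wrist view, between the open fingers, and its fitted centre is (523,79). The tray and handle are in line and home.

Call:
{"method": "arm_command", "body": {
  "series": [100,-2,0,0,0,100,-4,0,0,0,100,-6.1,0,0,0,100,-6.1,0,0,0,100,-6.1,0,0,0]
}}

```text
clock: 7.07
eef_pos: [522.0, 78.1, 250.2]
tool_rot: [3.141, -0.001, -1.903]
force: [-0.5, -0.2, -0.8]
width: 84.9
gripper_force: 0.0
```

```bash
python3 st.py
python3 - <<'E'
from h import *
s=monitor.read_state();p=s["eef_pos"];y=s["tool_rot"][2]
d=np.array([523.0,79.0])-p[:2]
print("tool dx,dy mm",d@[np.cos(y),np.sin(y)],d@[np.sin(y),-np.cos(y)])
E
```

```text
clock 7.067
qpos [ 0.321  0.529 -0.786  1.819  0.444  0.98   2.159]
eef_pos [521.955  78.131 250.157]
tool_rot [ 3.141 -0.001 -1.903]
force [-0.511 -0.242 -0.835]
torque [-0.018  0.019 -0.013]
width 84.909
gripper_force 0.0
tool dx,dy mm -1.16220926339875 -0.704930207458761
```

Call:
{"method": "arm_command", "body": {
  "series": [100,-0.1,0,2,-5,100,-0.1,0,4,-10,100,-0.1,-0.1,6,-15,100,-0.1,-0.1,7.2,-15,100,-0.1,-0.1,7.2,-15]
}}

```text
clock: 7.48
eef_pos: [521.6, 76.1, 175.8]
tool_rot: [3.136, -0.002, -1.645]
force: [-0.5, -0.2, 0.1]
width: 85.4
gripper_force: 0.0
```

Call:
{"method": "arm_command", "body": {
  "series": [0,0,0,0,0,0,0,0,0,0,0,0,0,0,0,0,0,0,0,0,0,0,0,0,0]
}}

```text
clock: 7.9
eef_pos: [522.5, 78.7, 179.7]
tool_rot: [3.141, -0.001, -1.641]
force: [-4.4, -0.8, 8.6]
width: 42.4
gripper_force: 60.0
```

```bash
python3 st.py
```

```text
clock 7.9
qpos [ 0.308  0.635 -0.788  1.896  0.59   0.86   2.286]
eef_pos [522.535  78.704 179.733]
tool_rot [ 3.141 -0.001 -1.641]
force [-4.437 -0.827  8.634]
torque [-0.206  1.075 -0.093]
width 42.392
gripper_force 59.997
```

Call:
{"method": "arm_command", "body": {
  "series": [0,0,0,0,7,0,0,0,0.07,14,0,0,0,0.15,21,0,0,0,0.24,28,0,0,0,0.33,35]
}}

```text
clock: 8.32
eef_pos: [522.5, 78.8, 175.6]
tool_rot: [3.141, -0.001, -2.257]
force: [-2.7, 0.1, 0.3]
width: 42.4
gripper_force: 61.3
```

```bash
python3 st.py
```

```text
clock 8.317
qpos [ 0.204  0.595 -0.615  1.903  0.471  0.793  1.787]
eef_pos [522.457  78.771 175.588]
tool_rot [ 3.141 -0.001 -2.257]
force [-2.666  0.148  0.299]
torque [0.06  0.697 0.199]
width 42.421
gripper_force 61.324
```

Call:
{"method": "arm_command", "body": {
  "series": [0,0,0,0.085,7,0,0,0,0.17,14,0,0,0,0.26,21,0,0,0,0.34,28,0,0,0,0.43,35]
}}

```text
clock: 8.73
eef_pos: [522.4, 78.9, 171.3]
tool_rot: [3.142, -0.001, -2.868]
force: [-3.2, -0.3, 1.1]
width: 42.4
gripper_force: 61.5
```

```bash
python3 st.py
```

```text
clock 8.733
qpos [ 0.092  0.568 -0.439  1.91   0.346  0.74   1.299]
eef_pos [522.364  78.851 171.294]
tool_rot [ 3.142 -0.001 -2.868]
force [-3.245 -0.257  1.105]
torque [0.11  0.719 0.152]
width 42.369
gripper_force 61.481
```

Call:
{"method": "arm_command", "body": {
  "series": [0,0,0,0.037,3,0,0,0,0.073,6,0,0,0,0.11,9,0,0,0,0.147,12,0,0,0,0.183,15]
}}

```text
clock: 9.15
eef_pos: [522.4, 78.9, 169.5]
tool_rot: [-3.141, -0.001, -3.126]
force: [-2.8, 0.3, 0.3]
width: 42.5
gripper_force: 61.5
```

```bash
python3 st.py | egrep "rot|force|torq|pos"
```

```text
qpos [ 0.042  0.56  -0.364  1.913  0.29   0.721  1.096]
eef_pos [522.392  78.884 169.493]
tool_rot [-3.141 -0.001 -3.126]
force [-2.756  0.282  0.297]
torque [0.014 0.582 0.199]
gripper_force 61.529
```

Call:
{"method": "arm_command", "body": {
  "series": [0,0,0,0.037,3,0,0,0,0.073,6,0,0,0,0.11,9,0,0,0,0.147,12,0,0,0,0.183,15]
}}

```text
clock: 9.57
eef_pos: [522.4, 78.9, 167.6]
tool_rot: [-3.141, -0.001, 2.895]
force: [-3.0, -0.0, 1.2]
width: 42.1
gripper_force: 61.6
```

```bash
python3 st.py | egrep "rot|force|torq|pos"
```

```text
qpos [-0.008  0.555 -0.288  1.916  0.232  0.704  0.892]
eef_pos [522.4    78.925 167.631]
tool_rot [-3.141 -0.001  2.895]
force [-2.989 -0.026  1.171]
torque [0.091 0.59  0.19 ]
gripper_force 61.568
```

Call:
{"method": "arm_command", "body": {
  "series": [0,0,0,0.037,3,0,0,0,0.073,6,0,0,0,0.11,9,0,0,0,0.147,12,0,0,0,0.183,15]
}}

```text
clock: 9.98
eef_pos: [522.4, 79.0, 165.8]
tool_rot: [-3.141, -0.001, 2.634]
force: [-3.2, 0.3, 0.5]
width: 42.3
gripper_force: 61.6
```

```bash
python3 st.py | egrep "rot|force|torq|pos"
```

```text
qpos [-0.06   0.551 -0.211  1.919  0.173  0.69   0.689]
eef_pos [522.4    78.958 165.791]
tool_rot [-3.141 -0.001  2.634]
force [-3.244  0.35   0.516]
torque [0.029 0.6   0.153]
gripper_force 61.602
```

Call:
{"method": "arm_command", "body": {
  "series": [0,0,0,0.037,3,0,0,0,0.073,6,0,0,0,0.11,9,0,0,0,0.147,12,0,0,0,0.183,15]
}}

```text
clock: 10.4
eef_pos: [522.4, 79.0, 164.0]
tool_rot: [-3.141, -0.001, 2.372]
force: [-3.1, -0.3, 0.6]
width: 42.3
gripper_force: 61.6
```

```bash
python3 st.py | egrep "rot|force|torq|pos"
```

```text
qpos [-0.111  0.55  -0.135  1.922  0.111  0.678  0.488]
eef_pos [522.44   79.002 163.981]
tool_rot [-3.141 -0.001  2.372]
force [-3.083 -0.252  0.565]
torque [-0.003  0.516  0.212]
gripper_force 61.623
```

Call:
{"method": "arm_command", "body": {
  "series": [0,0,0,0.037,3,0,0,0,0.073,6,0,0,0,0.11,9,0,0,0,0.147,12,0,0,0,0.183,15]
}}

```text
clock: 10.82
eef_pos: [522.5, 79.0, 162.1]
tool_rot: [-3.141, -0.001, 2.11]
force: [-1.6, -1.4, 0.5]
width: 42.5
gripper_force: 61.6
```

```bash
python3 st.py | egrep "rot|force|torq|pos"
```

```text
qpos [-0.163  0.55  -0.059  1.925  0.048  0.669  0.288]
eef_pos [522.493  79.014 162.143]
tool_rot [-3.141 -0.001  2.11 ]
force [-1.561 -1.437  0.497]
torque [0.023 0.528 0.221]
gripper_force 61.633
```

Call:
{"method": "arm_command", "body": {
  "series": [0,0,0,0.024,2,0,0,0,0.049,4,0,0,0,0.073,6,0,0,0,0.098,8,0,0,0,0.122,10]
}}

```text
clock: 11.23
eef_pos: [522.5, 79.0, 161.0]
tool_rot: [-3.141, -0.001, 1.936]
force: [-3.0, -0.6, 1.2]
width: 42.6
gripper_force: 61.6
```

```bash
cat > tq.py <<'E'
from h import *
a=[]
for i in range(7):
    s=monitor.read_state(); a.append([s["torque"][2],s["force"][2],s["tool_rot"][2]]); 
    if i<6: viewer.get_image("wrist")
a=np.array(a); print(a[:,0].round(3),"mean",a.mean(0).round(3)); print("j7",s["qpos"][6],s["clock"],"turn",(-1.641-a[-1,2])%(2*np.pi))
E
python3 tq.py
```

```text
[ 0.202 -0.046 -0.188 -0.287 -0.254 -0.25  -0.266] mean [-0.155  3.955  1.937]
j7 0.1583639604441155 11.5333 turn 2.704661154368566
```

Call:
{"method": "arm_command", "body": {
  "series": [0,0,0,0.01,2,0,0,0,0.03,4,0,0,0,0.055,6,0,0,0,0.08,8,0,0,0,0.1,10]
}}

```text
clock: 11.95
eef_pos: [522.6, 79.0, 159.7]
tool_rot: [-3.14, -0.001, 1.763]
force: [-5.4, 0.2, 4.8]
width: 42.7
gripper_force: 62.0
```

```bash
python3 st.py | egrep "rot|force|torq|pos"
```

```text
qpos [-0.231  0.555  0.043  1.929 -0.038  0.66   0.027]
eef_pos [522.58   79.    159.685]
tool_rot [-3.14  -0.001  1.763]
force [-5.351  0.249  4.763]
torque [0.106 1.003 0.252]
gripper_force 62.04
```

Call:
{"method": "arm_command", "body": {
  "series": [0,0,0,0,1,0,0,0,0,2,0,0,0,0.01,3,0,0,0,0.02,4,0,0,0,0.03,5]
}}

```text
clock: 12.37
eef_pos: [522.6, 79.0, 159.1]
tool_rot: [-3.14, -0.001, 1.677]
force: [-5.1, 0.7, 3.6]
width: 42.7
gripper_force: 62.0
```

```bash
python3 st.py | egrep "rot|force|torq|pos"
```

```text
qpos [-0.249  0.556  0.068  1.93  -0.06   0.659 -0.038]
eef_pos [522.586  79.008 159.099]
tool_rot [-3.14  -0.001  1.677]
force [-5.131  0.656  3.571]
torque [0.142 0.988 0.213]
gripper_force 61.955
```

Call:
{"method": "arm_command", "body": {
  "series": [0,0,0,0,1,0,0,0,0,2,0,0,0,0.01,3,0,0,0,0.02,4,0,0,0,0.03,5]
}}

```text
clock: 12.78
eef_pos: [522.6, 79.0, 158.5]
tool_rot: [-3.14, -0.0, 1.589]
force: [-5.1, 2.2, 1.6]
width: 42.2
gripper_force: 61.8
```

```bash
python3 st.py | egrep "rot|force|torq|pos"
```

```text
qpos [-0.266  0.558  0.093  1.931 -0.082  0.658 -0.104]
eef_pos [522.587  78.984 158.497]
tool_rot [-3.14  -0.     1.589]
force [-5.079  2.181  1.646]
torque [0.222 0.952 0.245]
gripper_force 61.797
```

Call:
{"method": "arm_command", "body": {
  "series": [0,0,0,0.01,1,0,0,0,0.02,2,0,0,0,0.03,3,0,0,0,0.04,4,0,0,0,0.05,5]
}}

```text
clock: 13.2
eef_pos: [522.6, 79.0, 157.9]
tool_rot: [-3.14, -0.0, 1.501]
force: [-5.3, 1.5, -0.2]
width: 42.4
gripper_force: 61.7
```

```bash
python3 st.py | egrep "rot|force|torq|pos"
```

```text
qpos [-0.283  0.56   0.119  1.932 -0.104  0.657 -0.169]
eef_pos [522.621  78.961 157.931]
tool_rot [-3.14  -0.     1.501]
force [-5.322  1.527 -0.191]
torque [0.238 0.945 0.316]
gripper_force 61.711
```

Call:
{"method": "arm_command", "body": {
  "series": [0,0,0,0.002,0.2,0,0,0,0.004,0.4,0,0,0,0.006,0.6,0,0,0,0.008,0.8,0,0,0,0.01,1]
}}

```text
clock: 13.62
eef_pos: [522.6, 79.0, 157.8]
tool_rot: [-3.14, -0.0, 1.485]
force: [-5.3, 1.3, 0.7]
width: 42.1
gripper_force: 61.7
```

```bash
python3 st.py | egrep "rot|force|torq|pos"
```

```text
qpos [-0.286  0.561  0.124  1.932 -0.108  0.657 -0.181]
eef_pos [522.626  78.996 157.825]
tool_rot [-3.14  -0.     1.485]
force [-5.336  1.29   0.687]
torque [0.296 0.958 0.272]
gripper_force 61.707
```

Call:
{"method": "arm_command", "body": {
  "series": [0,0,0,0.002,0.2,0,0,0,0.004,0.4,0,0,0,0.006,0.6,0,0,0,0.008,0.8,0,0,0,0.01,1]
}}

```text
clock: 14.03
eef_pos: [522.6, 79.0, 157.7]
tool_rot: [-3.14, -0.0, 1.467]
force: [-4.7, 1.0, 1.0]
width: 42.4
gripper_force: 61.7
```

```bash
python3 st.py | egrep "rot|force|torq|pos"
```

```text
qpos [-0.29   0.561  0.129  1.932 -0.113  0.657 -0.194]
eef_pos [522.612  79.007 157.681]
tool_rot [-3.14  -0.     1.467]
force [-4.734  0.956  0.97 ]
torque [0.268 0.931 0.3  ]
gripper_force 61.693
```

Call:
{"method": "arm_command", "body": {
  "series": [100,0,0,0,0,100,0,0,0,0,100,0,0,0,0,100,0,0,0,0,100,0,0,0,0]
}}

```text
clock: 14.45
eef_pos: [524.3, 78.4, 158.3]
tool_rot: [3.14, -0.0, 1.466]
force: [-0.6, 0.5, -0.0]
width: 85.7
gripper_force: 0.0
```

Call:
{"method": "arm_command", "body": {
  "series": [100,0,0,-1,0,100,0,0,-3,0,100,0,0,-6,0,100,0,0,-9,0,100,0,0,-12,0]
}}

```text
clock: 14.87
eef_pos: [523.5, 78.4, 280.2]
tool_rot: [3.141, -0.0, 1.466]
force: [0.2, 0.5, -0.9]
width: 85.4
gripper_force: 0.0
```

Call:
{"method": "arm_command", "body": {
  "series": [100,-2,0,0,0,100,-5,0,0,0,100,-8,0,0,0,100,-10,0,0,0,100,-10,0,0,0]
}}

```text
clock: 15.28
eef_pos: [512.6, -26.7, 279.3]
tool_rot: [3.14, 0.003, 1.458]
force: [-0.7, 0.7, 0.1]
width: 85.5
gripper_force: 0.0
```

```bash
python3 st.py
python3 - <<'E'
from h import *
im,d,X=cloud("scene");a=im[110:270,170:370]
im2,d2,X2=cloud("wrist");b=cv2.resize(im2,(200,160))
cv2.imwrite("pics/p5.png",cv2.resize(np.hstack([a,b])[...,::-1],(800,320)))
E
```

```text
clock 15.283
qpos [-0.139  0.38   0.188  1.836 -0.082  0.932 -0.028]
eef_pos [512.563 -26.707 279.257]
tool_rot [3.14  0.003 1.458]
force [-0.745  0.691  0.108]
torque [ 0.009 -0.03  -0.025]
width 85.506
gripper_force 0.0
```

View pics/p5.png

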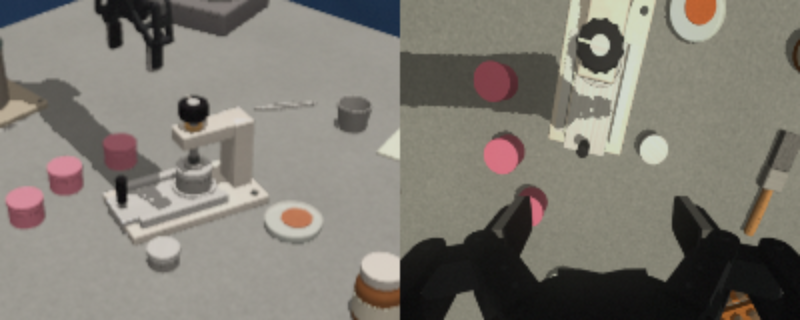

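The left crop shows the knob sunk onto the bush (193,110), the foot on the tin's lid (194,165) and the tray home. The bystanders are undisturbed and the gripper is clear.

```bash
python3 -c "
from cell import workorder
print(workorder.finish_job())"
```

```text
the job is handed in; nothing more can be done
None
```

The job is handed in, but no verdict came back: the tray is home with the tin under the screw, and the foot holds the lid at about 16 N (estimated from the turning effort, good to 2–3 N). The knob is released and the bystanders look undisturbed; pushing the tray home I overran its stop, and the wrist force peaked near 112 N (limit 120 N).

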